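# Open up the chip programmer

## Robot

A 6-joint arm with a two-finger parallel gripper is mounted at the origin on a cart in front of the work surface, level with it; the furniture and walls round the work are solid. World frame = base frame: x ahead of the robot, y to its left, z up, the work surface at z = 0. Lengths are in m, angles in rad, forces in N, time in s.
With the tool pointing down it reaches from about 0.225 to 0.875 m from the base axis. Payload 3.4 kg.
Tool frame: the origin (TCP) lies midway between the tips of the shut fingers; the grasp point (between the pads) lies 19 mm behind it; z points along the fingers, y is the line along which they close (so a half turn about z gives the same grasp; the last joint's range is limited). The gripper opens to 85 mm and grips with 20 to 120 N. Pads are 22 mm wide; open, the fingers measure 114 mm over their backs; the gripper's body (76 mm by 85 mm) begins 54 mm behind the grasp point. The pads swing forward as they close: fully open they stand 13 mm farther back than shut.
Start: joints at [1.212, 0.276, 1.505, -0, 1.361, -0.121], TCP at [0.135, 0.559, 0.231] pointing down, gripper open.
Joint ranges: [-2.89, 2.89], [-0.75, 2.08], [0.22, 2.7], [-1.18, 4.32], [0.11, 2.71], [-2.7, 2.7]. Speed limits (rad/s): [2.57, 2.57, 3.14, 3.14, 3.14, 3.14].

## Interface

Orientations are given as [roll, pitch, yaw] about the fixed x, y, z axes, in that order (R = Rz(yaw) Ry(pitch) Rx(roll)).
In Python, from station import bot gives the robot as it stands.
- The arm moves only by the shell command python3 -m creep 'ROWS' [OPENING] [FORCE]. ROWS is JSON, a list of rows, each an object of numbers: "dx", "dy", "dz": the shift along the tool's x, y, z in mm; "roll": the turn about the tool's z in degrees. In form: [{"dx": .., "dy": .., "dz": .., "roll": ..}, ...]. A call has 1 to 12 rows; each row shifts and turns the commanded pose from where the row before left it, along the tool's axes as they then stand; what a row does not reach is not made up. A row lasts 1/8 s, in which the tool goes at most 62.5 mm and 10.7 degrees, less where a joint would pass 70% of its speed; a pose out of reach is approached as far as the arm can. A call is refused whole if a number of a shift passes 62.5 or a number of a turn 10.7, either way. A call with a gripper value outside its range is refused whole. OPENING is the finger opening in mm, from 0 to 85.4, set as the call begins (- or left out, the last holds). The fingers move at their own pace and stop on an object; FORCE is the grip in N (left out, the last holds). Time passes only in rows, so rows that do not move let the fingers close. It gives the time, the measured TCP pose, the force, the opening and the grip force at its end, in the units of the state.
- bot.sense(): the state, without advancing time (a new reading comes with each control period).
- bot.read_camera(name): name is "scene" or "top"; returns the picture (384x512x3 uint8, red, green, blue); there is no depth.
- bot.get_calibration(name): a dict with "intrinsics" (3x3 intrinsics, pixels), "view" (4x4, takes a point from world to camera coordinates). Camera axes: x right, y down, z forward; pixel columns grow to the right and rows downward; lengths in m; the calibration is good to about 2 mm. A picture is of the moment at which its call begins. get_calibration takes no time and is no camera call.
- bot.hand_in(): hands the job in; it is judged then, once.
Trained networks look in the newest picture that a camera, given by its name, has taken for a name from the list of things; names that differ only in an ending like _2 or _b are one class to them, and where a whole thing is asked for, a point or a joint stands for the part that bears it (a point fixed in the world has none). Each returns a list of dicts, best first, with "confidence" (0 to 1); they miss things now and then, are a little off and sometimes report something else, mostly with a low value. They report only what shows in the picture. A call takes as long as a camera call.
- bot.outline_of(camera, name): "mask" (384x512 bool, what is visible of it) and "location" ([column, row] in pixels, amid what is visible of it).
- bot.mark_of(camera, name): "location" ([column, row] in pixels: a listed point, or the origin of a listed thing).
The state is a dict: "time_s": time; "joint_positions": joint angles; "joint_velocities": joint speeds; "effort": joint torques, N m; "ee_pos": TCP position; "orientation": TCP orientation; "contact_force": force on the tool from outside, world axes, zero at the start; "ft_torque": the same for the moment, N m; "opening": opening from 0.0 (shut) to 1.0 (fully open); "grasp_force": force on a finger pad.
Only numpy, scipy, OpenCV 4.12 (cv2) and the standard library are available. Lean on these libraries where they do the work, as an engineer would, in place of code of your own. Each camera call takes 0.05 s, during which the arm holds its last target. There are 200 camera calls.

## Task

The chip programmer on the bench is folded shut over a chip. Lift its screen and set it to 110 degrees open (20 degrees back past upright) so that it stays there by itself, and swing the clamp lever beside the socket fully up so that the chip comes free. The screen is delicate and the unit stands loose on its feet: push gently, do not shove it along the bench, and leave the things lying around it alone.

Things in the scene. Friction and masses are not known exactly. Their poses are not given: they have to be found in the camera images.
- programmer: Grey clamshell chip programmer, 150 (x) x 190 (y) x 46 mm high without its lid, about 1.8 kg, loose on rubber feet. Origin at the centre of its underside; x from its front to its rear hinge, y to its left, z up. Deck 26 mm high within a rim 46 mm high, 9 to 14 mm thick. Black socket block on the deck: x -10 to 56, y -18 to 18, top 38 mm, with a chip (top 42 mm).
- scoop (a point): Middle of the finger scoop in the programmer's front, at x = -75, z = 26 mm in its frame. The scoop is a gap 94 mm wide (along y) and 14 mm deep (x = -75 to -61 mm), open from the lid down to the bench; there is no rim behind it, the deck (26 mm high) begins at once. Room for fingertips under the lid's edge.
- screen: Lid with the screen in its inner face, a panel 140 x 190 x 12 mm. Origin on the hinge axis, at x = 66, y = 0, z = 48 mm in the programmer's frame. In its own frame it spans x = -144 (free front edge) to -4 mm, z = 1.5 (inner face) to 13.5 mm. z is the outer face's normal: its angle to the vertical is the opening angle, 0 shut, 90 degrees upright. Starts shut or a few degrees open.
- screen_edge (a point): Middle of the screen's free edge, on the inner face, 144 mm from the hinge axis. The friction hinge is stiff (0.5 N m) and stays where left, but the panel is springy on its hinge arms: it yields several degrees to a push and springs back as far when let go, so judge its angle when nothing touches it.
- lever (a joint): Clamp lever at the right of the socket: 0 = lying flat towards the front (clamped), 1.45 rad = at its stop, standing up (released). Stiff (0.1 N m), stays where it is left. Steel arm 4 mm wide with a round black cross-grip at its end.
- lever_pivot (a point): The lever's pivot, its axis along the programmer's y, at x = 45, y = -26, z = 35 mm in the programmer's frame. Clamped, the arm points from here to the programmer's -x.
- lever_grip (a point): Centre of the round black cross-grip at the lever's end, a rod along y 22 mm long and 11 mm thick, 87 mm from the pivot. Lying flat its centre is 12 mm above the deck; free deck all round it for 18 mm and more.
- key_fob: Black key fob, 72 x 37 x 14 mm, loose on the bench, a bystander. Origin at the centre of its underside.
- lock_cylinder: Brass lock cylinder, 38 x 70 x 17 mm, loose on the bench, a bystander. Origin at the centre of its underside.
- eyeglass: Black loupe, 37 mm wide, 31 mm high, loose on the bench, a bystander. Origin at the centre of its underside.

How it is judged:
By the outcome, as a careful person would: the job done as asked, in the order asked, and still so for the second after the job is handed in, with the robot touching nothing.
It also fails if it takes over 58 s, if anything falls off the work surface, if the arm or the gripper's body presses on something with over 40 N, if the wrist force passes 120 N, or if a joint passes its speed limit or range.

## Working session

There is one attempt and no reset: what is moved stays moved. The work goes in short steps, Python scripts to look and compute and a shell command to move; the robot and the scene stay as the last step left them, time stands still between calls to the robot, and variables do not carry over. Pictures are saved under pics/ and viewed, at most 11 in all, crops included, and the job is handed in when it is done.

```bash
mkdir -p pics; ls; cat > h.py <<'E'
import numpy as np,cv2
from station import bot
from scipy.spatial.transform import Rotation as R
def cal(c):
    k=bot.get_calibration(c);return np.array(k["intrinsics"]),np.array(k["view"])
def proj(c,p):
    K,V=cal(c);p=np.atleast_2d(p);q=p@V[:3,:3].T+V[:3,3];u=q@K.T;return u[:,:2]/u[:,2:]
def onz(c,px,z):
    K,V=cal(c);d=V[:3,:3].T@np.linalg.inv(K)@np.array([px[0],px[1],1.]);o=-V[:3,:3].T@V[:3,3]
    return o+d*(z-o[2])/d[2]
def save(c,n):
    im=bot.read_camera(c);cv2.imwrite("pics/"+n,im[:,:,::-1]);return im
E
python3 - <<'E'
from h import *
a=save("scene","s0.png");b=save("top","t0.png");cv2.imwrite("pics/b0.png",cv2.resize(np.vstack([a,b]),None,fx=.78,fy=.78)[:,:,::-1])
s=bot.sense();print(s)
for c in("scene","top"):
    K,V=cal(c);print(c,K.round(1).tolist(),(-V[:3,:3].T@V[:3,3]).round(3),V[2,:3].round(3))
    for n in("programmer","scoop","screen","screen_edge","key_fob","lock_cylinder","eyeglass"):
        print(n,[(np.round(d["location"],1).tolist(),round(d["confidence"],2)) for d in bot.mark_of(c,n)[:2]])
E
```

```text
pics
{'time_s': 0.1, 'joint_positions': array([ 1.21198140e+00,  2.76537087e-01,  1.50599403e+00, -8.75319580e-07,
        1.36070683e+00, -1.20977822e-01]), 'joint_velocities': array([ 0.00061258, -0.00078968, -0.00314069, -0.00133093,  0.00108982,
       -0.00080959]), 'effort': array([ 9.11814805e-04, -4.17703700e+01, -2.46401489e+01, -2.03172640e-04,
        6.06825823e-03,  8.00862438e-06]), 'ee_pos': array([0.13529901, 0.55837588, 0.23052816]), 'orientation': array([-3.13995929e+00, -1.97708411e-04,  2.90375557e+00]), 'contact_force': array([0.2214543 , 0.15971316, 0.71023088]), 'ft_torque': array([-0.05204896, -0.00388273, -0.0317271 ]), 'grasp_force': 0.0, 'opening': 0.9997740870346978}
scene [[486.0, 0.0, 262.4], [0.0, 486.0, 194.5], [0.0, 0.0, 1.0]] [-0.054 -0.813  0.495] [ 0.654  0.622 -0.43 ]
programmer [([280.6, 233.3], 0.57), ([297.5, 212.2], 0.42)]
scoop [([270.4, 240.8], 0.61)]
screen [([288.6, 201.2], 0.58), ([269.9, 242.4], 0.16)]
screen_edge [([267.5, 224.7], 0.79)]
key_fob [([300.0, 211.9], 0.61), ([206.6, 220.1], 0.56)]
lock_cylinder [([386.9, 265.1], 0.82)]
eyeglass [([280.9, 234.9], 0.68), ([188.2, 199.7], 0.66)]
top [[480.8, 0.0, 255.0], [0.0, 480.8, 200.3], [0.0, 0.0, 1.0]] [ 0.465 -0.238  1.079] [ 0.124  0.006 -0.992]
programmer [([269.4, 204.7], 0.97), ([146.6, 220.3], 0.49)]
scoop []
screen [([251.2, 175.9], 0.75)]
screen_edge [([283.4, 233.1], 0.69)]
key_fob [([188.8, 237.6], 0.7)]
lock_cylinder [([359.5, 181.4], 0.83)]
eyeglass [([144.4, 219.0], 0.62)]
```

View pics/b0.png

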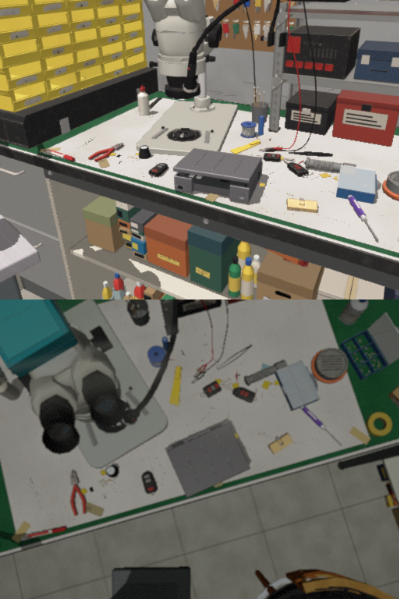

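```bash
python3 - <<'E'
from h import *
bot.read_camera("top")
m=bot.outline_of("top","screen")[0];mk=m["mask"].astype(np.uint8);print(m["confidence"],mk.sum(),m["location"])
c=max(cv2.findContours(mk,0,1)[0],key=cv2.contourArea);r=cv2.minAreaRect(c);b=cv2.boxPoints(r)
w=np.array([onz("top",p,.06) for p in b]);print(b.round(1).tolist(),w.round(4).tolist(),[np.linalg.norm(w[i]-w[i-1]).round(4) for i in range(4)])
for n,px,z in(("org",[269.4,204.7],0),("scr",[251.2,175.9],.048),("edge",[283.4,233.1],.05),("fob",[188.8,237.6],0),("lock",[359.5,181.4],0),("eye",[144.4,219],0)):print(n,onz("top",px,z).round(4))
for n,px,z in(("scr",[288.6,201.2],.048),("edge",[267.5,224.7],.05),("scoop",[270.4,240.8],.026),("lock",[386.9,265.1],0),):print(n,onz("scene",px,z).round(4))
E
```

```text
0.68 5844 [264.4, 207.3]
[[211.3000030517578, 195.1999969482422], [293.0, 156.5], [321.5, 216.5], [239.6999969482422, 255.1999969482422]] [[0.6045, -0.1384, 0.06], [0.686, -0.3151, 0.06], [0.5551, -0.3723, 0.06], [0.4759, -0.1979, 0.06]] [np.float64(0.1416), np.float64(0.1946), np.float64(0.1429), np.float64(0.1915)]
org [ 0.5889 -0.2637  0.    ]
scr [ 0.647  -0.2242  0.048 ]
edge [ 0.5217 -0.2913  0.05  ]
fob [ 0.5175 -0.0818  0.    ]
lock [ 0.639 -0.469  0.   ]
eye [0.5609 0.0185 0.    ]
scr [ 0.6395 -0.2287  0.048 ]
edge [ 0.5337 -0.2668  0.05  ]
scoop [ 0.5234 -0.2834  0.026 ]
lock [ 0.6337 -0.4675  0.    ]
```

```bash
python3 - <<'E'
from h import *
a=cv2.imread("pics/s0.png");b=cv2.imread("pics/t0.png")
print(proj("top",[[0,0,0],[.135,.559,.231],[.135,.559,.35],[.3,.2,.2]]).round(),[onz("top",p,.3).round(2) for p in ([77,170],[135,145],[200,145])],[onz("top",p,0).round(2) for p in ([0,320],[230,260],[440,190])])
y=np.radians(24.4);o=np.array([.5877,-.2526,0]);Rz=R.from_euler("z",y).as_matrix()
box=lambda x0,x1,z0,z1:np.array([[x,s,z] for z in(z0,z1) for x,s in((x0,-.095),(x1,-.095),(x1,.095),(x0,.095))])
def d(im,c,P,col):
    p=np.round(proj(c,P@Rz.T+o)*1).astype(int)
    for q in(p[:4],p[4:]):cv2.polylines(im,[q],True,col,1)
for im,c in((a,"scene"),(b,"top")):
    d(im,c,box(-.075,.075,0,.046),(0,0,255));d(im,c,box(-.078,.062,.0495,.0615),(0,255,0))
A=cv2.resize(a[150:290,170:430],None,fx=3,fy=3);B=cv2.resize(b[130:280,120:380],None,fx=3,fy=3)
cv2.imwrite("pics/o1.png",cv2.resize(np.vstack([A,B]),None,fx=.68,fy=.68))
E
```

```text
[[ 149.  484.]
 [-214.  466.]
 [-295.  501.]
 [  14.  357.]] [array([0.62, 0.06, 0.3 ]), array([ 0.66, -0.04,  0.3 ]), array([ 0.66, -0.14,  0.3 ])] [array([0.34, 0.33, 0.  ]), array([ 0.47, -0.17,  0.  ]), array([ 0.62, -0.65,  0.  ])]
```

View pics/o1.png

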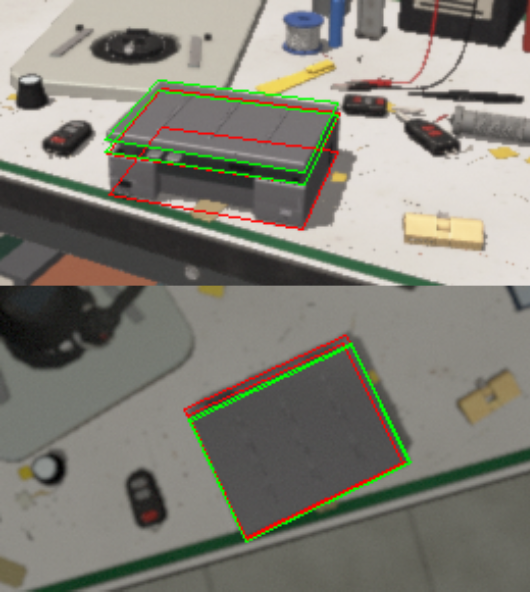

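```bash
python3 -m creep '[{"dx":-33.3,"dy":-47.5},{"dx":-33.3,"dy":-47.5},{"dx":-33.3,"dy":-47.5},{"dx":-33.3,"dy":-47.5},{"dx":-33.3,"dy":-47.5},{"dx":-33.3,"dy":-47.5},{"dx":-33.3,"dy":-47.5},{"dx":-33.3,"dy":-47.5}]' 40
python3 -m creep '[{"dx":-33.3,"dy":-47.5},{"dx":-33.3,"dy":-47.5},{"dx":-33.3,"dy":-47.5},{"dx":-33.3,"dy":-47.5},{"dx":-33.3,"dy":-47.5},{"dx":-33.3,"dy":-47.5},{"dx":-33.3,"dy":-47.5},{"dx":-33.3,"dy":-47.5}]'
python3 -m creep '[{"roll":10.2},{"roll":10.2},{"roll":10.2},{"roll":10.2},{"roll":10.2},{"roll":10.2},{"roll":10.2}]'
python3 -m creep '[{"roll":10.2},{"roll":10.2},{"roll":10.2},{"roll":10.2},{"roll":10.2},{"roll":10.2},{"roll":10}]'
```

```text
validation failed for argument at $[0]...
validation failed for argument at $[0]...
validation failed for argument at $[0]...
validation failed for argument at $[0]...
```

```bash
python3 -m creep '[{"dx":-33.3,"dy":-47.5,"dz":0,"roll":0},{"dx":-33.3,"dy":-47.5,"dz":0,"roll":0},{"dx":-33.3,"dy":-47.5,"dz":0,"roll":0},{"dx":-33.3,"dy":-47.5,"dz":0,"roll":0},{"dx":-33.3,"dy":-47.5,"dz":0,"roll":0},{"dx":-33.3,"dy":-47.5,"dz":0,"roll":0},{"dx":-33.3,"dy":-47.5,"dz":0,"roll":0},{"dx":-33.3,"dy":-47.5,"dz":0,"roll":0}]' 40
```

```text
time_s: 1.9
ee_pos: [0.3053, 0.1252, 0.2317]
orientation: [3.141, 0.002, 2.904]
contact_force: [1.9, 0.9, 0.3]
opening: 0.467
grasp_force: 0.0
```

```bash
python3 -m creep '[{"dx":-33.3,"dy":-47.5,"dz":0,"roll":0},{"dx":-33.3,"dy":-47.5,"dz":0,"roll":0},{"dx":-33.3,"dy":-47.5,"dz":0,"roll":0},{"dx":-33.3,"dy":-47.5,"dz":0,"roll":0},{"dx":-33.3,"dy":-47.5,"dz":0,"roll":0},{"dx":-33.3,"dy":-47.5,"dz":0,"roll":0},{"dx":-33.3,"dy":-47.5,"dz":0,"roll":0},{"dx":-33.3,"dy":-47.5,"dz":0,"roll":0}]'
python3 -m creep '[{"dx":0,"dy":0,"dz":0,"roll":10.2},{"dx":0,"dy":0,"dz":0,"roll":10.2},{"dx":0,"dy":0,"dz":0,"roll":10.2},{"dx":0,"dy":0,"dz":0,"roll":10.2},{"dx":0,"dy":0,"dz":0,"roll":10.2},{"dx":0,"dy":0,"dz":0,"roll":10.2},{"dx":0,"dy":0,"dz":0,"roll":10.2}]'
python3 -m creep '[{"dx":0,"dy":0,"dz":0,"roll":10.2},{"dx":0,"dy":0,"dz":0,"roll":10.2},{"dx":0,"dy":0,"dz":0,"roll":10.2},{"dx":0,"dy":0,"dz":0,"roll":10.2},{"dx":0,"dy":0,"dz":0,"roll":10.2},{"dx":0,"dy":0,"dz":0,"roll":10.2},{"dx":0,"dy":0,"dz":0,"roll":9.5}]'
cat >> h.py <<'E'
def pose():
    s=bot.sense();y=np.radians(24.4);x=np.array([np.cos(y),np.sin(y)]);d=s["ee_pos"][:2]-[.5877,-.2526];f=s["contact_force"]
    p=[d@x,d@[-x[1],x[0]],s["ee_pos"][2]]
    print("t",round(s["time_s"],2),"prog xyz mm",np.round(np.array(p)*1000,1),"F",np.round([f[:2]@x,f[:2]@[-x[1],x[0]],f[2]],1),"rpy",np.degrees(s["orientation"]).round(1),"op",round(s["opening"],3))
E
python3 -c "
from h import *
pose();im=save('scene','s1.png');cv2.imwrite('pics/s1c.png',cv2.resize(im[60:310,150:450],None,fx=2,fy=2)[:,:,::-1])"
```

```text
time_s: 2.9
ee_pos: [0.4748, -0.3072, 0.2313]
orientation: [3.141, 0.001, 2.903]
contact_force: [0.4, 0.3, 0.4]
opening: 0.469
grasp_force: 0.0
time_s: 3.78
ee_pos: [0.4742, -0.3053, 0.2313]
orientation: [3.142, -0.0, 1.652]
contact_force: [-0.3, -0.2, 0.3]
opening: 0.469
grasp_force: 0.0
time_s: 4.65
ee_pos: [0.4742, -0.3053, 0.2313]
orientation: [3.142, -0.0, 0.418]
contact_force: [-0.5, 1.2, 0.7]
opening: 0.469
grasp_force: 0.0
t 4.65 prog xyz mm [-125.1   -1.1  231.3] F [0.1 1.3 0.7] rpy [180.  -0.  24.] op 0.469
```

View pics/s1c.png

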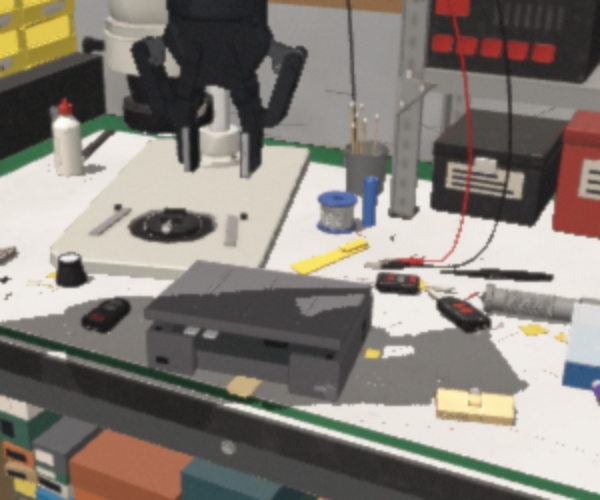

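```bash
python3 -m creep '[{"dx":0,"dy":0,"dz":50,"roll":0},{"dx":0,"dy":0,"dz":50,"roll":0},{"dx":0,"dy":0,"dz":50,"roll":0},{"dx":0,"dy":0,"dz":40,"roll":0},{"dx":14,"dy":0,"dz":10,"roll":0},{"dx":10,"dy":0,"dz":0,"roll":0},{"dx":0,"dy":0,"dz":0,"roll":0}]'
python3 -c "
from h import *
pose()"
```

```text
time_s: 5.58
ee_pos: [0.4986, -0.296, 0.0331]
orientation: [3.138, -0.002, 0.426]
contact_force: [-0.1, -0.1, 0.4]
opening: 0.467
grasp_force: 0.0
t 5.58 prog xyz mm [-99.   -2.7  33.1] F [-0.1 -0.   0.4] rpy [ 1.798e+02 -1.000e-01  2.440e+01] op 0.467
```

```bash
python3 -m creep '[{"dx":3,"dy":0,"dz":0,"roll":0},{"dx":2,"dy":0,"dz":0,"roll":0},{"dx":0,"dy":0,"dz":0,"roll":0}]'; python3 -m creep '[{"dx":2,"dy":0,"dz":0,"roll":0},{"dx":0,"dy":0,"dz":0,"roll":0}]'
python3 -c "
from h import *
pose();im=save('scene','s2.png');cv2.imwrite('pics/s2c.png',cv2.resize(im[130:280,220:370],None,fx=4,fy=4)[:,:,::-1])"
```

```text
time_s: 5.95
ee_pos: [0.5009, -0.2935, 0.0318]
orientation: [3.141, -0.0, 0.424]
contact_force: [0.9, -0.0, -0.8]
opening: 0.464
grasp_force: 0.0
time_s: 6.2
ee_pos: [0.5025, -0.2925, 0.0313]
orientation: [-3.142, -0.0, 0.424]
contact_force: [-0.4, -0.2, 0.3]
opening: 0.471
grasp_force: 0.0
t 6.2 prog xyz mm [-94.   -1.2  31.3] F [-0.5  0.   0.3] rpy [-180.    -0.    24.3] op 0.471
```

View pics/s2c.png

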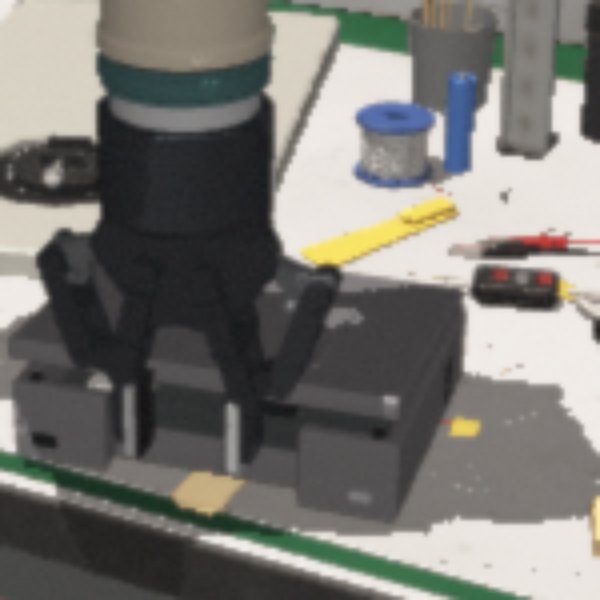

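```bash
for i in 1 ; do python3 -m creep '[{"dx":2,"dy":0,"dz":0,"roll":0},{"dx":0,"dy":0,"dz":0,"roll":0}]' >/dev/null; python3 -c "
from h import *
pose()"; python3 -m creep '[{"dx":2,"dy":0,"dz":0,"roll":0},{"dx":0,"dy":0,"dz":0,"roll":0}]' >/dev/null; python3 -c "
from h import *
pose()";  python3 -m creep '[{"dx":2,"dy":0,"dz":0,"roll":0},{"dx":0,"dy":0,"dz":0,"roll":0}]' >/dev/null; python3 -c "
from h import *
pose()"; done
```

```text
t 6.5 prog xyz mm [-92.   -1.2  31.2] F [ 0.3 -0.9  0.2] rpy [-180.    -0.    24.3] op 0.469
t 6.75 prog xyz mm [-89.9  -1.2  31.3] F [ 0.4 -0.2  0.5] rpy [180.   -0.   24.3] op 0.471
t 7.0 prog xyz mm [-89.3  -1.   31.1] F [-4.9 -1.3  0.5] rpy [-1.80e+02  1.00e-01  2.43e+01] op 0.472
```

```bash
python3 -m creep '[{"dx":0.6,"dy":0,"dz":-1.5,"roll":0},{"dx":0.3,"dy":0,"dz":-1.5,"roll":0}]' >/dev/null; python3 -c "
from h import *
pose()"; python3 -m creep '[{"dx":0.3,"dy":0,"dz":-2,"roll":0},{"dx":0.3,"dy":0,"dz":-2,"roll":0}]' >/dev/null; python3 -c "
from h import *
pose()"
```

```text
t 7.25 prog xyz mm [-89.  -1.  34.] F [-6.6 -1.9  1. ] rpy [-179.9    0.2   24.3] op 0.47
t 7.5 prog xyz mm [-88.5  -0.9  37.9] F [-6.9 -1.  -1.3] rpy [-179.9    0.2   24.3] op 0.47
```

```bash
python3 -m creep '[{"dx":0.2,"dy":0,"dz":-2,"roll":0},{"dx":0.2,"dy":0,"dz":-2,"roll":0},{"dx":0.2,"dy":0,"dz":-2,"roll":0}]' >/dev/null; python3 -c "
from h import *
pose()"; python3 -m creep '[{"dx":0.2,"dy":0,"dz":-2,"roll":0},{"dx":0.2,"dy":0,"dz":-2,"roll":0},{"dx":0.2,"dy":0,"dz":-2,"roll":0}]' >/dev/null; python3 -c "
from h import *
pose();im=save('scene','s3.png');cv2.imwrite('pics/s3c.png',cv2.resize(im[130:280,220:370],None,fx=4,fy=4)[:,:,::-1])
a=cv2.imread('pics/s2.png')[:,:,::-1].astype(int)
for n in ('programmer','screen','screen_edge'):print(n,[(np.round(d['location'],1).tolist(),round(d['confidence'],2)) for d in bot.mark_of('scene',n)[:2]])
"
```

```text
t 7.88 prog xyz mm [-87.7  -0.9  43.8] F [-6.  -2.2 -1.7] rpy [-179.9    0.2   24.3] op 0.472
t 8.25 prog xyz mm [-86.6  -0.8  49.7] F [-3.6 -1.1 -2.6] rpy [-1.799e+02  1.000e-01  2.430e+01] op 0.472
programmer [([278.2, 233.1], 0.81)]
screen [([288.2, 199.4], 0.94)]
screen_edge [([268.9, 214.2], 0.82)]
```

View pics/s3c.png

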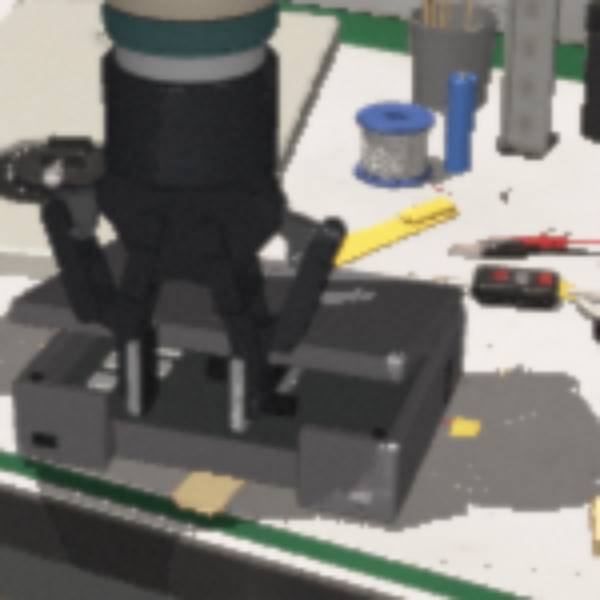

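```bash
python3 -m creep '[{"dx":1.7,"dy":0,"dz":-3,"roll":0},{"dx":1.3,"dy":0,"dz":-4,"roll":0},{"dx":1.3,"dy":0,"dz":-4,"roll":0}]' >/dev/null; python3 -c "
from h import *
pose()"; python3 -m creep '[{"dx":1.6,"dy":0,"dz":-4,"roll":0},{"dx":1.6,"dy":0,"dz":-4,"roll":0},{"dx":1.6,"dy":0,"dz":-4,"roll":0}]' >/dev/null; python3 -c "
from h import *
pose()
bot.read_camera('scene')
for n in ('screen','screen_edge'):print(n,[(np.round(d['location'],1).tolist(),round(d['confidence'],2)) for d in bot.mark_of('scene',n)[:2]])
y=np.radians(24.4);Rz=R.from_euler('z',y).as_matrix()
for t in range(0,131,5):
    a=np.radians(t);p=np.array([.066-.144*np.cos(a)+.0015*np.sin(a),0,.048+.144*np.sin(a)+.0015*np.cos(a)]);w=Rz@p+[.5877,-.2526,0];print(t,(p*1e3).round(),proj('scene',w).round(1)[0],proj('top',w).round(1)[0])
"
```

```text
t 8.82 prog xyz mm [-83.6  -0.8  60.6] F [-9.5 -1.3 -1.9] rpy [-179.9    0.3   24.3] op 0.469
t 9.2 prog xyz mm [-79.4  -0.8  72.8] F [-9.2 -2.3 -1.4] rpy [-179.9    0.3   24.3] op 0.467
screen [([289.9, 200.4], 0.59), ([187.3, 203.6], 0.33)]
screen_edge [([269.2, 200.1], 0.66), ([184.6, 198.2], 0.61)]
0 [-78.   0.  50.] [268.4 231.5] [280.4 235.5]
5 [-77.   0.  62.] [268.5 225.3] [280.5 234.9]
10 [-76.   0.  74.] [268.8 218.9] [280.4 233.8]
15 [-73.   0.  87.] [269.2 212.2] [280.1 232.2]
20 [-69.   0.  99.] [269.9 205.4] [279.5 230.2]
25 [-64.   0. 110.] [270.7 198.6] [278.7 227.6]
30 [-58.   0. 121.] [271.6 191.7] [277.7 224.6]
35 [-51.   0. 132.] [272.8 184.9] [276.4 221. ]
40 [-43.   0. 142.] [274.1 178.3] [274.8 217. ]
45 [-35.   0. 151.] [275.5 171.9] [273.1 212.6]
50 [-25.   0. 159.] [277.  165.8] [271.1 207.8]
55 [-15.   0. 167.] [278.6 160. ] [269.  202.7]
60 [ -5.   0. 173.] [280.3 154.7] [266.6 197.2]
65 [  7.   0. 179.] [282.1 149.8] [264.1 191.5]
70 [ 18.   0. 184.] [283.9 145.4] [261.5 185.6]
75 [ 30.   0. 187.] [285.7 141.5] [258.8 179.6]
80 [ 42.   0. 190.] [287.5 138.2] [256.  173.5]
85 [ 55.   0. 192.] [289.3 135.5] [253.1 167.4]
90 [ 67.   0. 192.] [291.1 133.4] [250.3 161.4]
95 [ 80.   0. 191.] [292.8 131.8] [247.5 155.6]
100 [ 92.   0. 190.] [294.4 130.8] [244.7 149.9]
105 [105.   0. 187.] [296.  130.3] [242.  144.6]
110 [117.   0. 183.] [297.5 130.4] [239.4 139.5]
115 [128.   0. 178.] [298.9 131. ] [237.  134.9]
120 [139.   0. 172.] [300.2 132.1] [234.7 130.6]
125 [150.   0. 165.] [301.4 133.7] [232.6 126.8]
130 [160.   0. 157.] [302.5 135.8] [230.7 123.5]
```

```bash
python3 -m creep '[{"dx":2,"dy":0,"dz":-4,"roll":0},{"dx":2,"dy":0,"dz":-4,"roll":0},{"dx":2.2,"dy":0,"dz":-4,"roll":0}]' >/dev/null; python3 -c "
from h import *
pose()"; python3 -m creep '[{"dx":2.5,"dy":0,"dz":-3.8,"roll":0},{"dx":2.5,"dy":0,"dz":-3.8,"roll":0},{"dx":2.5,"dy":0,"dz":-3.5,"roll":0}]' >/dev/null; python3 -c "
from h import *
pose()";  python3 -m creep '[{"dx":2.5,"dy":0,"dz":-3.3,"roll":0},{"dx":2.5,"dy":0,"dz":-3.3,"roll":0},{"dx":2.6,"dy":0,"dz":-3.3,"roll":0}]' >/dev/null; python3 -c "
from h import *
pose()
bot.read_camera('scene')
for n in ('programmer','screen','screen_edge'):print(n,[(np.round(d['location'],1).tolist(),round(d['confidence'],2)) for d in bot.mark_of('scene',n)[:2]])"
```

```text
t 9.72 prog xyz mm [-73.6  -0.9  84.9] F [-11.4  -1.9   1.2] rpy [-179.9    0.4   24.3] op 0.465
t 10.1 prog xyz mm [-66.4  -1.1  96.4] F [-12.4  -1.5   2.3] rpy [-179.9    0.4   24.3] op 0.472
t 10.47 prog xyz mm [-58.8  -1.3 106.6] F [-11.6  -0.7   4.4] rpy [-180.     0.4   24.3] op 0.465
programmer []
screen [([287.6, 202.3], 0.97)]
screen_edge [([273.0, 179.9], 0.77)]
```

```bash
python3 -m creep '[{"dx":1.5,"dy":0,"dz":-5,"roll":0},{"dx":2.6,"dy":0,"dz":-4.5,"roll":0},{"dx":2.8,"dy":0,"dz":-4,"roll":0}]' >/dev/null; python3 -c "
from h import *
pose()"; python3 -m creep '[{"dx":3,"dy":0,"dz":-3.5,"roll":0},{"dx":3,"dy":0,"dz":-3.5,"roll":0},{"dx":3,"dy":0,"dz":-3.5,"roll":0}]' >/dev/null; python3 -c "
from h import *
pose()";  python3 -m creep '[{"dx":3.2,"dy":0,"dz":-3,"roll":0},{"dx":3.2,"dy":0,"dz":-3,"roll":0},{"dx":3.2,"dy":0,"dz":-3,"roll":0}]' >/dev/null; python3 -c "
from h import *
pose()
bot.read_camera('scene')
for n in ('programmer','screen','screen_edge'):print(n,[(np.round(d['location'],1).tolist(),round(d['confidence'],2)) for d in bot.mark_of('scene',n)[:2]])"
```

```text
t 11.05 prog xyz mm [-49.5  -1.3 119.8] F [-4.7 -1.  -0.3] rpy [-1.80e+02  1.00e-01  2.43e+01] op 0.466
t 11.43 prog xyz mm [-38.9  -1.2 130.2] F [-4.1 -1.9 -1.5] rpy [-180.     0.    24.3] op 0.469
t 11.8 prog xyz mm [-29.1  -0.9 139.3] F [-3.   0.4 -1.9] rpy [-179.9    0.    24.3] op 0.47
programmer [([277.8, 234.6], 0.97)]
screen [([292.5, 201.1], 0.56)]
screen_edge [([278.2, 159.1], 0.83), ([298.6, 211.7], 0.5)]
```

```bash
python3 -m creep '[{"dx":4,"dy":0,"dz":-3,"roll":0},{"dx":4,"dy":0,"dz":-3,"roll":0},{"dx":4,"dy":0,"dz":-2.5,"roll":0},{"dx":4,"dy":0,"dz":-2.5,"roll":0}]' >/dev/null; python3 -c "
from h import *
pose()"; python3 -m creep '[{"dx":4,"dy":0,"dz":-2.5,"roll":0},{"dx":4,"dy":0,"dz":-2.5,"roll":0},{"dx":4,"dy":0,"dz":-2,"roll":0},{"dx":4,"dy":0,"dz":-2,"roll":0}]' >/dev/null; python3 -c "
from h import *
pose()";  python3 -m creep '[{"dx":5,"dy":0,"dz":-2,"roll":0},{"dx":5,"dy":0,"dz":-2,"roll":0},{"dx":5,"dy":0,"dz":-2,"roll":0},{"dx":5,"dy":0,"dz":-2,"roll":0}]' >/dev/null; python3 -c "
from h import *
pose()
bot.read_camera('scene')
for n in ('programmer','screen','screen_edge'):print(n,[(np.round(d['location'],1).tolist(),round(d['confidence'],2)) for d in bot.mark_of('scene',n)[:2]])"
```

```text
t 12.5 prog xyz mm [-13.2  -1.2 150.4] F [-2.2  0.4 -2.6] rpy [-180.    -0.    24.3] op 0.47
t 13.0 prog xyz mm [  2.8  -1.3 159.4] F [-2.5 -0.2 -2.9] rpy [-180.    -0.    24.3] op 0.468
t 13.5 prog xyz mm [ 22.8  -1.4 167.4] F [-3.2  0.3 -2.6] rpy [-180.     0.    24.3] op 0.47
programmer [([281.0, 236.2], 0.62)]
screen [([288.3, 199.2], 0.76)]
screen_edge [([287.3, 138.5], 0.98), ([187.3, 200.6], 0.62)]
```

```bash
python3 -m creep '[{"dx":5,"dy":0,"dz":-1,"roll":0},{"dx":5,"dy":0,"dz":-1,"roll":0},{"dx":5,"dy":0,"dz":0,"roll":0},{"dx":5,"dy":0,"dz":0,"roll":0},{"dx":5,"dy":0,"dz":0,"roll":0},{"dx":5,"dy":0,"dz":0,"roll":0}]' >/dev/null; python3 -c "
from h import *
pose()"; python3 -m creep '[{"dx":5,"dy":0,"dz":0,"roll":0},{"dx":5,"dy":0,"dz":0,"roll":0},{"dx":5,"dy":0,"dz":0,"roll":0},{"dx":5,"dy":0,"dz":0,"roll":0},{"dx":5,"dy":0,"dz":0,"roll":0},{"dx":5,"dy":0,"dz":0,"roll":0},{"dx":5,"dy":0,"dz":0,"roll":0}]' >/dev/null; python3 -c "
from h import *
pose()
for c in ('scene','top'):
  bot.read_camera(c)
  for n in ('screen','screen_edge'):print(n,[(np.round(d['location'],1).tolist(),round(d['confidence'],2)) for d in bot.mark_of(c,n)[:2]])"
```

```text
t 14.45 prog xyz mm [ 53.2  -2.  170.1] F [-3.3 -1.2  2.7] rpy [ 1.799e+02 -1.000e-01  2.430e+01] op 0.472
t 15.32 prog xyz mm [ 87.3  -0.7 168.3] F [-4.8  1.  -1.6] rpy [-1.799e+02  1.000e-01  2.430e+01] op 0.47
screen [([290.8, 200.8], 0.75)]
screen_edge [([297.6, 128.1], 0.67), ([282.2, 234.3], 0.47)]
screen [([252.2, 179.3], 0.66)]
screen_edge []
```

```bash
python3 -m creep '[{"dx":4,"dy":0,"dz":0,"roll":0},{"dx":4,"dy":0,"dz":0,"roll":0},{"dx":2,"dy":0,"dz":0,"roll":0},{"dx":0,"dy":0,"dz":0,"roll":0}]' >/dev/null; python3 -c "
from h import *
pose()"; python3 -m creep '[{"dx":-30,"dy":0,"dz":0,"roll":0},{"dx":-60,"dy":0,"dz":0,"roll":0},{"dx":-60,"dy":0,"dz":-20,"roll":0},{"dx":0,"dy":0,"dz":0,"roll":0}]' >/dev/null; python3 -c "
from h import *
pose()
for c in ('scene','top'):
  save(c,c[0]+'4.png')
  for n in ('programmer','screen','screen_edge','lever_pivot','lever_grip'):print(n,[(np.round(d['location'],1).tolist(),round(d['confidence'],2)) for d in bot.mark_of(c,n)[:2]])
a=cv2.imread('pics/s4.png')[80:270,190:390];b=cv2.imread('pics/t4.png')[110:290,150:350]
cv2.imwrite('pics/o4.png',np.hstack([cv2.resize(a,(400,380)),cv2.resize(b,(400,380))]))"
```

```text
t 16.12 prog xyz mm [ 97.9  -1.6 169.4] F [-4.8  0.7 -0.7] rpy [180.   -0.   24.3] op 0.47
t 16.62 prog xyz mm [-52.8  -3.1 192.2] F [ 0.3 -0.5  0.3] rpy [179.7  -0.3  24.1] op 0.466
programmer [([383.1, 264.3], 0.31)]
screen [([287.7, 201.9], 0.61)]
screen_edge [([297.7, 124.0], 0.71), ([186.4, 198.8], 0.64)]
lever_pivot [([299.3, 211.1], 0.82)]
lever_grip [([287.6, 232.1], 0.46)]
programmer [([264.8, 203.9], 0.88), ([277.4, 234.4], 0.22)]
screen []
screen_edge [([245.4, 146.1], 0.96)]
lever_pivot []
lever_grip []
```

View pics/o4.png

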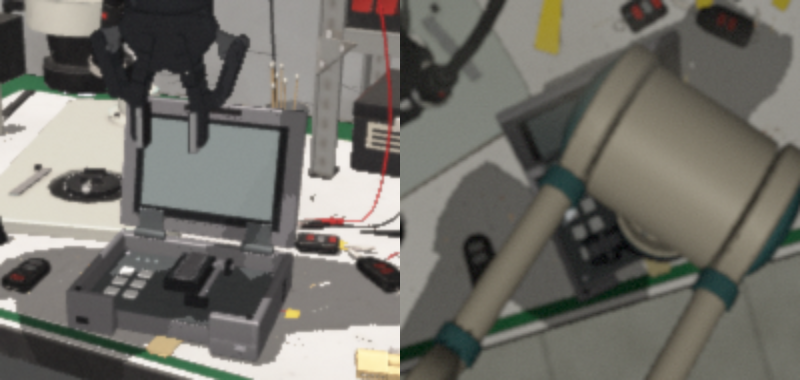

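```bash
python3 -m creep '[{"dx":-50,"dy":-10,"dz":-10,"roll":0},{"dx":-55,"dy":-20,"dz":0,"roll":0},{"dx":-55,"dy":-20,"dz":0,"roll":0},{"dx":-50,"dy":-20,"dz":0,"roll":0},{"dx":0,"dy":0,"dz":0,"roll":0}]' >/dev/null; cat > fit.py <<'E'
from h import *
from scipy.optimize import minimize
import sys
def polys(v):
    x,y,a,t=v;Rz=R.from_euler('z',a).as_matrix();Ry=R.from_euler('y',t).as_matrix()
    lid=np.array([[i,j,k] for i in(-.144,-.004) for j in(-.095,.095) for k in(.0015,.0135)])@Ry.T+[.066,0,.048]
    return (lid@Rz.T+[x,y,0])
def grab(tag):
    M={}
    for c in('scene','top'):
        save(c,f'{tag}{c}.png')
        for n in('screen',):
            o=bot.outline_of(c,n)
            if o: M[c]=o[0]['mask'];print(c,n,round(o[0]['confidence'],2),o[0]['mask'].sum())
        np.savez(f'{tag}.npz',**M)
    return M
def cost(v,M,pr):
    s=0
    for c,m in M.items():
        h=cv2.convexHull((proj(c,polys(v))*16).astype(np.float32)).round().astype(np.int32)
        im=np.zeros((384*2,512*2),np.uint8);cv2.fillConvexPoly(im,(h*2+8),255,shift=4)
        q=cv2.resize(im,(512,384),interpolation=cv2.INTER_AREA)/255.
        s+=np.abs(q-m).sum()
    return s+ (((np.array(v)-pr)/[.004,.004,.015,1])**2).sum()*20
E
python3 - <<'E'
from fit import *
pose();M=grab('f1')
pr=np.array([.5877,-.2526,np.radians(24.4),np.radians(104)])
for MM in (M,)+tuple({k:M[k]} for k in M):
    best=min((minimize(cost,pr+[0,0,0,d],args=(MM,pr),method='Nelder-Mead',options=dict(initial_simplex=pr+np.vstack([np.zeros(4),np.diag([.006,.006,.03,.1])])+[0,0,0,d],maxiter=300)) for d in(-.1,0.,.1)),key=lambda r:r.fun)
    print(list(MM),best.fun.round(),best.x[:2].round(4),np.degrees(best.x[2:]).round(2))
for c in M:
    b=cv2.imread(f'pics/f1{c}.png');h=cv2.convexHull(proj(c,polys(best.x)).astype(np.float32)).astype(int);
    k=cv2.findContours(M[c].astype(np.uint8),0,1)[0];cv2.drawContours(b,k,-1,(0,0,255),1)
    cv2.imwrite(f'pics/c_{c}.png',cv2.resize(b[90:270,180:380] if c=='scene' else b[110:290,170:370],(400,360),interpolation=cv2.INTER_NEAREST))
cv2.imwrite('pics/o5.png',np.hstack([cv2.imread('pics/c_scene.png'),cv2.imread('pics/c_top.png')]))
E
```

```text
t 17.85 prog xyz mm [-264.1   71.1  199.1] F [ 0.6  0.3 -0.6] rpy [-1.799e+02  1.000e-01  2.410e+01] op 0.469
scene screen 0.9 5803
top screen 0.83 2966
['scene', 'top'] 628.0 [ 0.5893 -0.2535] [ 23.92 100.44]Traceback (most recent call last):
  File "<stdin>", line 5, in <module>
  File "<stdin>", line 5, in <genexpr>
    res = _minimize_neldermead(fun, x0, args, callback, bounds=bounds,
                               **options)
    fxe = func(xe)
    fx = function(np.copy(x), *(wrapper_args + args))
  File "fit.py", line 20, in cost
    h=cv2.convexHull((proj(c,polys(v))*16).astype(np.float32)).round().astype(np.int32)
                      ~~~~^^^^^^^^^^^^
  File "h.py", line 7, in proj
    K,V=cal(c);p=np.atleast_2d(p);q=p@V[:3,:3].T+V[:3,3];u=q@K.T;return u[:,:2]/u[:,2:]
        ~~~^^^
  File "h.py", line 5, in cal
    k=bot.get_calibration(c);return np.array(k["intrinsics"]),np.array(k["view"])
ValueError: time passes only in moves, steps and waits
```

```bash
python3 - <<'E'
from h import *
np.savez('cal.npz',**{c+k:v for c in('scene','top') for k,v in zip('KV',cal(c))})
E
cat >> h.py <<'E'
import os
if os.path.exists('cal.npz'):
    C=dict(np.load('cal.npz'))
    cal=lambda c:(C[c+'K'],C[c+'V'])
E
cat >> fit.py <<'E'
pr=np.array([.5877,-.2526,np.radians(24.4),np.radians(104)])
def run(tag):
    M=dict(np.load(tag+'.npz'));B=None
    for MM in (M,)+tuple({k:M[k]} for k in M):
        best=min((minimize(cost,pr,args=(MM,pr),method='Nelder-Mead',options=dict(initial_simplex=pr+[0,0,0,d]+np.vstack([np.zeros(4),np.diag([.006,.006,.03,.1])]),maxiter=250)) for d in(-.1,.1)),key=lambda r:r.fun)
        print(list(MM),best.fun.round(),best.x[:2].round(4),np.degrees(best.x[2:]).round(2))
        B=best if B is None else B
    L=[]
    for c in M:
        b=cv2.imread(f'pics/{tag}{c}.png');b=b[90:270,180:380] if c=='scene' else b[110:290,170:370];o=np.array([180,90] if c=='scene' else [170,110])
        b=cv2.resize(b,(400,360));h=((cv2.convexHull(proj(c,polys(B.x)).astype(np.float32))-o+.5)*2).astype(int);cv2.polylines(b,[h],True,(0,255,0),1)
        k=[((q-o+.5)*2).astype(int) for q in cv2.findContours(M[c].astype(np.uint8),0,1)[0]];cv2.polylines(b,k,True,(0,0,255),1);L.append(b)
    cv2.imwrite(f'pics/o_{tag}.png',np.hstack(L))
E
python3 -c "
from fit import *
run('f1')"
```

```text
['scene', 'top'] 631.0 [ 0.5893 -0.2533] [ 23.84 100.39]
['scene'] 392.0 [ 0.5876 -0.2534] [ 24.48 108.9 ]
['top'] 173.0 [ 0.589  -0.2532] [ 24.04 100.64]
```

View pics/o_f1.png

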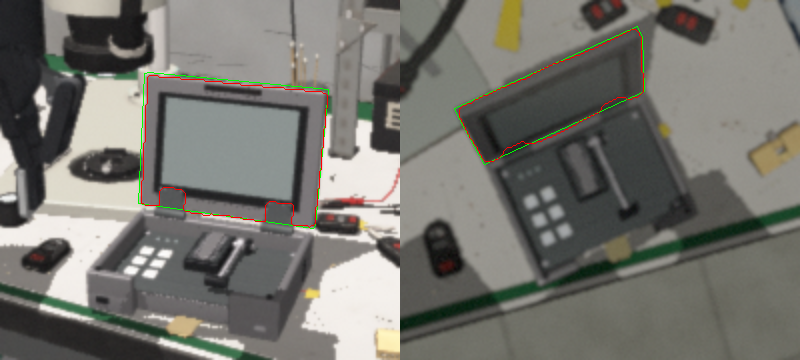

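```bash
python3 -m creep '[{"dx":50,"dy":15,"dz":0,"roll":0},{"dx":55,"dy":20,"dz":0,"roll":0},{"dx":55,"dy":20,"dz":0,"roll":0},{"dx":55,"dy":16,"dz":10,"roll":0},{"dx":50,"dy":0,"dz":15,"roll":0},{"dx":40,"dy":0,"dz":17,"roll":0},{"dx":15,"dy":0,"dz":0,"roll":0},{"dx":0,"dy":0,"dz":0,"roll":0}]' >/dev/null; python3 -c "
from h import *
pose()"
```

```text
t 19.05 prog xyz mm [ 59.5  -2.2 156.6] F [-0.1  0.1 -0.2] rpy [-180.     0.    24.4] op 0.465
```

```bash
python3 -m creep '[{"dx":6,"dy":0,"dz":0,"roll":0},{"dx":6,"dy":0,"dz":0,"roll":0},{"dx":5,"dy":0,"dz":0,"roll":0},{"dx":5,"dy":0,"dz":0,"roll":0},{"dx":5,"dy":0,"dz":0,"roll":0},{"dx":5,"dy":0,"dz":0,"roll":0},{"dx":5,"dy":0,"dz":0,"roll":0},{"dx":5,"dy":0,"dz":0,"roll":0}]' >/dev/null; python3 -c "
from h import *
pose()"; python3 -m creep '[{"dx":4,"dy":0,"dz":0,"roll":0},{"dx":4,"dy":0,"dz":0,"roll":0},{"dx":4,"dy":0,"dz":0,"roll":0},{"dx":0,"dy":0,"dz":0,"roll":0}]' >/dev/null; python3 -c "
from h import *
pose()"
python3 -m creep '[{"dx":-30,"dy":0,"dz":0,"roll":0},{"dx":-60,"dy":0,"dz":-20,"roll":0},{"dx":-60,"dy":0,"dz":-20,"roll":0},{"dx":-60,"dy":-10,"dz":0,"roll":0},{"dx":-60,"dy":-20,"dz":0,"roll":0},{"dx":-60,"dy":-20,"dz":0,"roll":0},{"dx":-40,"dy":-20,"dz":0,"roll":0},{"dx":0,"dy":0,"dz":0,"roll":0}]' >/dev/null
python3 -c "
from fit import *
pose();grab('f2')
for n in ('lever_pivot','lever_grip','programmer','screen_edge'):print(n,[(np.round(d['location'],1).tolist(),round(d['confidence'],2)) for d in bot.mark_of('top',n)[:2]])
run('f2')"
```

```text
t 20.05 prog xyz mm [ 99.3  -2.1 156.3] F [-4.5  0.3 -1.1] rpy [-179.9    0.2   24.3] op 0.465
t 20.55 prog xyz mm [113.4  -4.6 159.6] F [-3.7  1.2 -2.1] rpy [179.9  -0.3  24.2] op 0.467
t 21.55 prog xyz mm [-255.2   68.8  196.5] F [ 0.1 -0.6 -0.4] rpy [ 1.799e+02 -1.000e-01  2.420e+01] op 0.471
scene screen 0.82 5915
top screen 0.73 3720
lever_pivot [([269.2, 180.8], 0.84), ([193.3, 236.6], 0.6)]
lever_grip [([282.6, 218.7], 0.51)]
programmer []
screen_edge [([242.7, 140.3], 0.74)]
['scene', 'top'] 615.0 [ 0.5892 -0.2543] [ 24.05 108.46]
['scene'] 368.0 [ 0.5889 -0.2546] [ 24.43 112.26]
['top'] 200.0 [ 0.5888 -0.2532] [ 24.15 108.23]
```

```bash
python3 -m creep '[{"dx":50,"dy":15,"dz":0,"roll":0},{"dx":55,"dy":20,"dz":0,"roll":0},{"dx":55,"dy":20,"dz":0,"roll":0},{"dx":55,"dy":16,"dz":10,"roll":0},{"dx":50,"dy":0,"dz":15,"roll":0},{"dx":40,"dy":0,"dz":14,"roll":0},{"dx":10,"dy":0,"dz":0,"roll":0},{"dx":0,"dy":0,"dz":0,"roll":0}]' >/dev/null; python3 -c "
from h import *
pose()"
```

```text
t 22.95 prog xyz mm [ 60.5  -3.8 157.1] F [-0.5  0.5  0. ] rpy [-180.     0.    24.4] op 0.469
```

```bash
python3 -m creep '[{"dx":7,"dy":0,"dz":0,"roll":0},{"dx":7,"dy":0,"dz":0,"roll":0},{"dx":7,"dy":0,"dz":0,"roll":0},{"dx":7,"dy":0,"dz":0,"roll":0},{"dx":6,"dy":0,"dz":0,"roll":0},{"dx":6,"dy":0,"dz":0,"roll":0},{"dx":5,"dy":0,"dz":0,"roll":0},{"dx":5,"dy":0,"dz":0,"roll":0},{"dx":4,"dy":0,"dz":0,"roll":0},{"dx":3,"dy":0,"dz":0,"roll":0},{"dx":0,"dy":0,"dz":0,"roll":0}]' >/dev/null; python3 -c "
from h import *
pose()"
```

```text
t 24.32 prog xyz mm [117.3  -6.7 160.4] F [-4.3  0.1 -0.7] rpy [179.8  -0.3  24.1] op 0.469
```

```bash
python3 -m creep '[{"dx":-30,"dy":0,"dz":0,"roll":0},{"dx":-60,"dy":0,"dz":-20,"roll":0},{"dx":-60,"dy":0,"dz":-20,"roll":0},{"dx":-60,"dy":-10,"dz":0,"roll":0},{"dx":-60,"dy":-20,"dz":0,"roll":0},{"dx":-60,"dy":-20,"dz":0,"roll":0},{"dx":-40,"dy":-20,"dz":0,"roll":0},{"dx":0,"dy":0,"dz":0,"roll":0}]' >/dev/null
python3 -c "
from fit import *
pose();grab('f3')
y=np.radians(24.2);x=np.array([np.cos(y),np.sin(y)])
for c in('top','scene'):
  for n,z in (('lever_pivot',.035),('lever_grip',.038)):
    for d in bot.mark_of(c,n)[:1]:
      w=onz(c,d['location'],z)[:2];e=w-[.589,-.2533];print(c,n,np.round(d['location'],1),round(d['confidence'],2),w.round(4),'prog',(e@x).round(4),(e@[-x[1],x[0]]).round(4))
run('f3')
b=cv2.imread('pics/f3top.png')[150:270,210:340];cv2.imwrite('pics/l3.png',cv2.resize(b,None,fx=4,fy=4))"
```

```text
t 25.32 prog xyz mm [-250.1   68.4  195.9] F [0.4 0.4 0.4] rpy [-179.9    0.    24.3] op 0.472
scene screen 0.77 5685
top screen 0.74 3787
top lever_pivot [266.  182.4] 0.84 [ 0.6343 -0.2563] prog 0.0401 -0.0213
top lever_grip [284.2 218.4] 0.62 [ 0.5542 -0.2944] prog -0.0486 -0.0232
scene lever_pivot [299.9 211.3] 0.86 [ 0.6395 -0.2594] prog 0.0435 -0.0262
scene lever_grip [287.6 230.5] 0.56 [ 0.5584 -0.2956] prog -0.0453 -0.026
['scene', 'top'] 697.0 [ 0.5892 -0.2543] [ 24.12 109.63]
['scene'] 381.0 [ 0.5886 -0.2524] [ 24.28 117.46]
['top'] 215.0 [ 0.5897 -0.2543] [ 24.27 109.4 ]
```

View pics/l3.png

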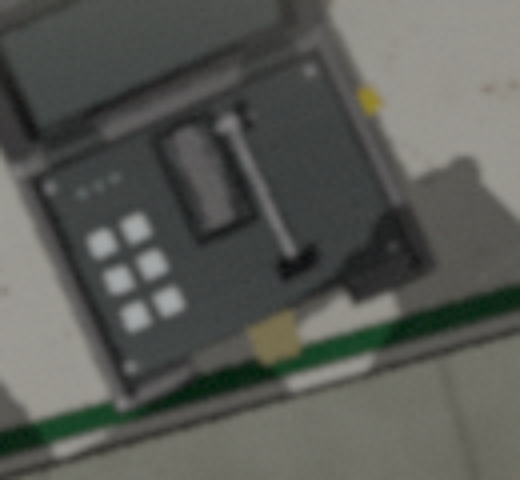

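```bash
python3 -m creep '[{"dx":42,"dy":19,"dz":0,"roll":0},{"dx":42,"dy":19,"dz":0,"roll":0},{"dx":42,"dy":19,"dz":0,"roll":0},{"dx":42,"dy":19,"dz":16,"roll":0},{"dx":40,"dy":19,"dz":40,"roll":0},{"dx":0,"dy":0,"dz":50,"roll":0},{"dx":0,"dy":0,"dz":0,"roll":0},{"dx":0,"dy":0,"dz":0,"roll":0}]' 34 20 >/dev/null; python3 -c "
from h import *
pose()"
```

```text
t 26.73 prog xyz mm [-41.7 -30.   92.4] F [ 0.4 -0.2  0.5] rpy [ 1.799e+02 -1.000e-01  2.430e+01] op 0.403
```

```bash
python3 -m creep '[{"dx":0,"dy":-3,"dz":20,"roll":0},{"dx":0,"dy":0,"dz":20,"roll":0},{"dx":0,"dy":0,"dz":10,"roll":0},{"dx":0,"dy":0,"dz":6,"roll":0},{"dx":0,"dy":0,"dz":5,"roll":0},{"dx":0,"dy":0,"dz":0,"roll":0}]' >/dev/null; python3 -c "
from h import *
pose()
im=save('scene','s6.png');cv2.imwrite('pics/s6c.png',cv2.resize(im[170:270,230:350],None,fx=5,fy=5)[:,:,::-1])"
```

```text
t 27.48 prog xyz mm [-42.1 -26.3  30.3] F [-0.4  0.6  0.2] rpy [180.   -0.   24.3] op 0.394
```

View pics/s6c.png

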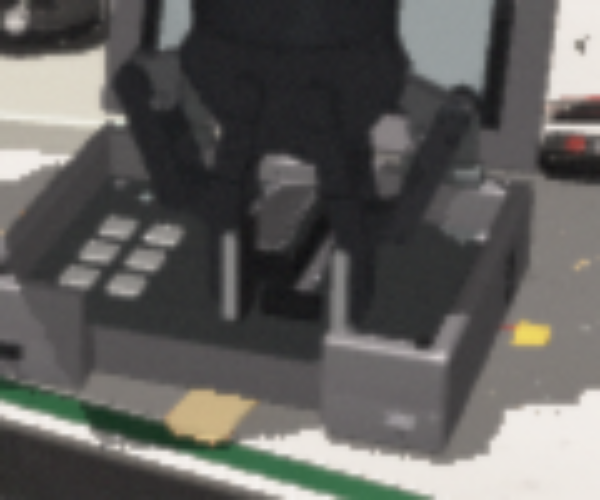

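```bash
python3 -m creep '[{"dx":0,"dy":0,"dz":0,"roll":0},{"dx":0,"dy":0,"dz":0,"roll":0},{"dx":0,"dy":0,"dz":0,"roll":0},{"dx":0,"dy":0,"dz":0,"roll":0}]' 15 20; python3 -c "
from h import *
pose()"
```

```text
time_s: 28.02
ee_pos: [0.5604, -0.294, 0.0303]
orientation: [3.141, -0.0, 0.424]
contact_force: [0.4, 0.2, 1.7]
opening: 0.247
grasp_force: 22.3
t 28.02 prog xyz mm [-42.  -26.4  30.3] F [0.5 0.1 1.7] rpy [180.   -0.   24.3] op 0.247
```

```bash
python3 -m creep '[{"dx":0.5,"dy":0,"dz":-5.3,"roll":0},{"dx":0.5,"dy":0,"dz":-5.3,"roll":0},{"dx":2.3,"dy":0,"dz":-10.4,"roll":0},{"dx":3.5,"dy":0,"dz":-10,"roll":0},{"dx":4.8,"dy":0,"dz":-9.5,"roll":0},{"dx":5.8,"dy":0,"dz":-8.9,"roll":0},{"dx":6.9,"dy":0,"dz":-8,"roll":0}]'; python3 -c "
from h import *
pose()"
```

```text
time_s: 28.9
ee_pos: [0.5824, -0.2841, 0.0881]
orientation: [3.141, 0.001, 0.424]
contact_force: [1.8, -2.7, -3.6]
opening: 0.247
grasp_force: 20.8
t 28.9 prog xyz mm [-17.8 -26.5  88.1] F [ 0.6 -3.2 -3.6] rpy [180.    0.   24.3] op 0.247
```

```bash
python3 -m creep '[{"dx":7.8,"dy":0,"dz":-7.2,"roll":0},{"dx":8.7,"dy":0,"dz":-6.2,"roll":0},{"dx":9.3,"dy":0,"dz":-5,"roll":0},{"dx":9.9,"dy":0,"dz":-3.9,"roll":0}]'; python3 -c "
from h import *
pose()"; python3 -m creep '[{"dx":8,"dy":0,"dz":-2.2,"roll":0},{"dx":6,"dy":0,"dz":-1,"roll":0},{"dx":4,"dy":0,"dz":-0.6,"roll":0}]'; python3 -c "
from h import *
pose()"
```

```text
time_s: 29.4
ee_pos: [0.6152, -0.2697, 0.1106]
orientation: [3.14, 0.001, 0.424]
contact_force: [-1.1, -4.3, -0.3]
opening: 0.242
grasp_force: 20.6
t 29.4 prog xyz mm [ 18.  -26.9 110.6] F [-2.8 -3.5 -0.3] rpy [179.9   0.   24.3] op 0.242
time_s: 29.78
ee_pos: [0.632, -0.2623, 0.1147]
orientation: [3.14, -0.001, 0.424]
contact_force: [-1.9, -4.1, 1.8]
opening: 0.246
grasp_force: 19.5
t 29.77 prog xyz mm [ 36.4 -27.2 114.7] F [-3.4 -2.9  1.8] rpy [179.9  -0.   24.3] op 0.246
```

```bash
python3 -m creep '[{"dx":2,"dy":0,"dz":0,"roll":0},{"dx":0,"dy":0,"dz":0,"roll":0}]' >/dev/null; python3 -c "
from h import *
pose()"; python3 -m creep '[{"dx":2,"dy":0,"dz":0,"roll":0},{"dx":0,"dy":0,"dz":0,"roll":0}]'>/dev/null; python3 -c "
from h import *
pose()"
```

```text
t 30.02 prog xyz mm [ 38.6 -27.2 114.8] F [-2.  -4.1  5.2] rpy [ 1.799e+02 -1.000e-01  2.430e+01] op 0.245
t 30.27 prog xyz mm [ 40.5 -27.2 115. ] F [-2.1 -3.4  6.2] rpy [ 1.799e+02 -1.000e-01  2.430e+01] op 0.25
```

```bash
python3 -c "
from h import *
im=save('scene','s7.png');cv2.imwrite('pics/s7c.png',cv2.resize(im[110:260,230:380],None,fx=4,fy=4)[:,:,::-1])
for n in ('lever_pivot','lever_grip'):print(n,[(np.round(d['location'],1).tolist(),round(d['confidence'],2)) for d in bot.mark_of('scene',n)[:2]])"
```

```text
lever_pivot [([302.7, 213.1], 0.59)]
lever_grip [([301.8, 175.9], 0.52)]
```

View pics/s7c.png

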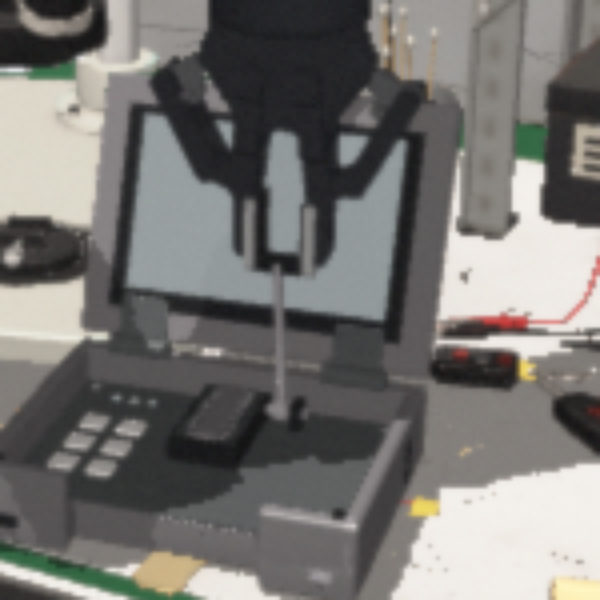

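```bash
python3 -m creep '[{"dx":0,"dy":0,"dz":0,"roll":0},{"dx":0,"dy":0,"dz":0,"roll":0},{"dx":0,"dy":0,"dz":0,"roll":0},{"dx":0,"dy":0,"dz":-20,"roll":0},{"dx":0,"dy":0,"dz":-40,"roll":0},{"dx":-50,"dy":0,"dz":-20,"roll":0},{"dx":-60,"dy":-10,"dz":0,"roll":0},{"dx":-60,"dy":-20,"dz":0,"roll":0},{"dx":-60,"dy":-30,"dz":0,"roll":0},{"dx":-50,"dy":-20,"dz":0,"roll":0},{"dx":0,"dy":0,"dz":0,"roll":0}]' 45
python3 -c "
from fit import *
pose();grab('f4')
Rz=R.from_euler('z',np.radians(24.2)).as_matrix()
for c in('scene','top'):
  for n in ('lever_pivot','lever_grip'):print(c,n,[(np.round(d['location'],1).tolist(),round(d['confidence'],2)) for d in bot.mark_of(c,n)[:2]])
  for a in(1.1,1.2,1.3,1.4,1.45,1.5):print(a,proj(c,Rz@[.045-.087*np.cos(a+.035),-.026,.035+.087*np.sin(a+.035)]+[.589,-.2533,0]).round(1)[0])
run('f4')
a=cv2.imread('pics/f4scene.png')[150:260,240:350];b=cv2.imread('pics/f4top.png')[140:250,220:330]
cv2.imwrite('pics/l4.png',np.hstack([cv2.resize(a,(400,400)),cv2.resize(b,(400,400))]))"
```

```text
time_s: 31.8
ee_pos: [0.3488, -0.3012, 0.1935]
orientation: [-3.139, 0.001, 0.42]
contact_force: [-0.2, -0.9, 0.1]
opening: 0.528
grasp_force: 0.0
t 31.8 prog xyz mm [-237.7   54.5  193.5] F [-0.6 -0.8  0.1] rpy [-179.9    0.    24.1] op 0.528
scene screen 0.76 5526
top screen 0.84 3672
scene lever_pivot [([297.6, 212.6], 0.81), ([205.9, 217.8], 0.29)]
scene lever_grip [([298.4, 177.4], 0.69), ([270.8, 243.1], 0.22)]
1.1 [295.9 182.9]
1.2 [297.  179.7]
1.3 [298.2 176.9]
1.4 [299.4 174.5]
1.45 [299.9 173.4]
1.5 [300.5 172.5]
top lever_pivot [([266.6, 181.5], 0.81)]
top lever_grip [([265.1, 177.9], 0.6)]
1.1 [275.4 189.2]
1.2 [273.7 185.4]
1.3 [272.  181.5]
1.4 [270.2 177.6]
1.45 [269.3 175.7]
1.5 [268.4 173.7]
['scene', 'top'] 890.0 [ 0.5897 -0.2536] [ 23.84 108.85]
['scene'] 529.0 [ 0.589 -0.252] [ 24.21 117.34]
['top'] 251.0 [ 0.5901 -0.2537] [ 24.25 108.67]
```

View pics/l4.png

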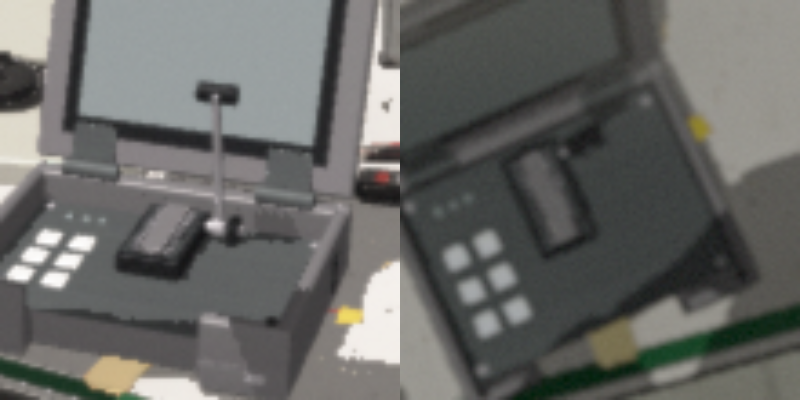

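```bash
python3 -m creep '[{"dx":45,"dy":16,"dz":0,"roll":0},{"dx":45,"dy":16,"dz":0,"roll":0},{"dx":45,"dy":16,"dz":0,"roll":0},{"dx":45,"dy":16,"dz":0,"roll":0},{"dx":45,"dy":14,"dz":30,"roll":0},{"dx":0,"dy":0,"dz":48,"roll":0},{"dx":7,"dy":0,"dz":0,"roll":0},{"dx":0,"dy":0,"dz":0,"roll":0}]' 0 20 >/dev/null; python3 -c "
from h import *
pose()"
```

```text
t 33.2 prog xyz mm [ -2.2 -27.2 116.7] F [ 0.3 -0.1  0.5] rpy [ 1.799e+02 -1.000e-01  2.430e+01] op -0.001
```

```bash
python3 -m creep '[{"dx":5,"dy":0,"dz":0,"roll":0},{"dx":5,"dy":0,"dz":0,"roll":0},{"dx":5,"dy":0,"dz":0,"roll":0},{"dx":3,"dy":0,"dz":0,"roll":0},{"dx":0,"dy":0,"dz":0,"roll":0}]' >/dev/null; python3 -c "
from h import *
pose()";  python3 -m creep '[{"dx":2,"dy":0,"dz":0,"roll":0},{"dx":2,"dy":0,"dz":0,"roll":0},{"dx":0,"dy":0,"dz":0,"roll":0}]' >/dev/null; python3 -c "
from h import *
pose()"
```

```text
t 33.83 prog xyz mm [ 14.8 -26.6 115.7] F [-0.4 -0.4  0.2] rpy [180.   -0.   24.3] op -0.001
t 34.2 prog xyz mm [ 18.7 -26.7 115.6] F [-1.  -0.4  0.7] rpy [-180.    -0.    24.3] op -0.004
```

```bash
for i in 1; do python3 -m creep '[{"dx":2,"dy":0,"dz":0,"roll":0},{"dx":0,"dy":0,"dz":0,"roll":0}]' >/dev/null; python3 -c "
from h import *
pose()";  python3 -m creep '[{"dx":2,"dy":0,"dz":0,"roll":0},{"dx":0,"dy":0,"dz":0,"roll":0}]' >/dev/null; python3 -c "
from h import *
pose()";done
```

```text
t 34.45 prog xyz mm [ 19.8 -26.7 115.6] F [-4.1 -0.8  3.1] rpy [-1.80e+02  1.00e-01  2.43e+01] op 0.002
t 34.7 prog xyz mm [ 20.1 -26.7 115.6] F [-7.7 -0.2  3.6] rpy [-180.     0.3   24.3] op 0.002
```

```bash
python3 -m creep '[{"dx":-10,"dy":0,"dz":0,"roll":0},{"dx":-40,"dy":0,"dz":-20,"roll":0},{"dx":-50,"dy":-10,"dz":-50,"roll":0},{"dx":-50,"dy":-20,"dz":0,"roll":0},{"dx":-50,"dy":-20,"dz":0,"roll":0},{"dx":-50,"dy":-20,"dz":0,"roll":0},{"dx":0,"dy":0,"dz":0,"roll":0},{"dx":0,"dy":0,"dz":0,"roll":0}]' >/dev/null; python3 -c "
from fit import *
pose();grab('f5')
for c in('scene','top'):
  for n in ('screen_edge','lever_grip'):print(c,n,[(np.round(d['location'],1).tolist(),round(d['confidence'],2)) for d in bot.mark_of(c,n)[:1]])
run('f5')"
```

```text
t 35.7 prog xyz mm [-220.2   41.8  179.8] F [ 0.6 -0.   1.1] rpy [ 1.799e+02 -1.000e-01  2.420e+01] op -0.003
scene screen 0.82 5646
top screen 0.92 3678
scene screen_edge [([301.2, 128.8], 0.55)]
scene lever_grip [([301.1, 173.1], 0.48)]
top screen_edge [([239.9, 137.2], 0.57)]
top lever_grip [([269.1, 178.1], 0.39)]
['scene', 'top'] 796.0 [ 0.5897 -0.2536] [ 23.83 108.84]
['scene'] 448.0 [ 0.5887 -0.2526] [ 24.26 117.76]
['top'] 242.0 [ 0.5902 -0.2531] [ 24.13 108.42]
```

```bash
python3 -c "
from station import bot
print(bot.hand_in())"
```

```text
the job is handed in; nothing more can be done
None
```

The job is handed in: the screen stands by itself at about 109° by the top camera (the scene camera alone read nearer 117°), the clamp lever is up against its stop, and the programmer shifted no more than a millimetre or two.

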